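Nest a flipped channel into the bundle

TASK

Two aluminium channels lie side by side in the timber cradle, open side up. Take the loose channel of the same length, which lies open side down on the bench, and lower it gently onto them just as it lies, so that it interlocks with them: one of its legs down on the floor of each trough and its ends in line with theirs. Leave the shorter channel where it is and the two lower ones in the cradle.

Things in the scene. Friction and masses are not known exactly. Their poses are not given: they have to be found in the camera images.
- channel_long: Loose aluminium U-channel to be nested: 160 mm long, 58 wide outside, 48 inside, 30 high, web and legs 5 thick, 0.2 to 0.4 kg. Lies open side down: web on top, standing on the feet of its legs. Origin: centre of length and width at the feet; x along its length, y across, z up. Grip it from above across its 58 mm width.
- lower_1: Same channel (160 mm, same section) but open side up in the cradle. Origin: centre of its underside, 12 mm above the bench; x along its length, y across, z up; trough floor at z = 5 mm, leg tops at 30. The cradle is a fixed board 196 x 154 x 12 mm; its cheeks and centre rib stand 18 mm, its end battens 4 mm above the board.
- lower_2: As lower_1, parallel, 66 mm to its -y (8 mm gap). Midway between the two, the flipped channel straddles their neighbouring legs with 15 mm play each way, its underside 5 mm above theirs. Each trough then has 28 mm for a finger outside its leg: to let go, open the gripper only to 66 to 74 mm.
- channel_short: Bystander, to be left alone: a loose channel of the same section but only 100 mm long, also lying open side down on the bench. Origin and axes as for channel_long.

How it is judged:
By the outcome, as a careful person would: the job done as asked, in the order asked, and still so for the second after the job is handed in, with the robot touching nothing.
It also fails if it takes over 35 s, if anything falls off the work surface, if the arm or the gripper's body presses on something with over 40 N, if the wrist force passes 120 N, or if a joint passes its speed limit or range.

ROBOT

A 6-joint arm with a two-finger parallel gripper is mounted at the origin on a cart in front of the work surface, level with it; the furniture and walls round the work are solid. World frame = base frame: x ahead of the robot, y to its left, z up, the work surface at z = 0. Lengths are in m, angles in rad, forces in N, time in s.
With the tool pointing down it reaches from about 0.225 to 0.875 m from the base axis. Payload 3.4 kg.
Tool frame: the origin (TCP) lies midway between the tips of the shut fingers; the grasp point (between the pads) lies 19 mm behind it (r.grasp_offset is the distance from the TCP to the grasp point, in m); z points along the fingers, y is the line along which they close (so a half turn about z gives the same grasp; the last joint's range is limited). The gripper opens to 85 mm and grips with 20 to 120 N. Pads are 22 mm wide; open, the fingers measure 114 mm over their backs; the gripper's body (76 mm by 85 mm) begins 54 mm behind the grasp point. The pads swing forward as they close: fully open they stand 13 mm farther back than shut.
Start: joints at [-1.344, 0.276, 1.505, -0, 1.361, -0.121], TCP at [0.196, -0.541, 0.2] pointing down, gripper open.
Joint ranges: [-2.89, 2.89], [-0.75, 2.08], [0.22, 2.7], [-1.18, 4.32], [0.11, 2.71], [-2.7, 2.7]. Speed limits (rad/s): [2.57, 2.57, 3.14, 3.14, 3.14, 3.14].

INTERFACE

Orientations are given as a unit quaternion [x, y, z, w].
In Python, from rig import r gives the robot as it stands.
- The arm moves only by the tool drive_tool, never from a script. Its argument "moves" is text: rows parted by semicolons, each of 7 numbers parted by spaces: the shift along the world's x, y, z in mm, then the turn, a rotation vector about the world's x, y, z in rad, then the opening, from -1 (shut) to 1 (fully open), so that 0 is half open. A call has 1 to 20 rows; each row shifts and turns the commanded pose from where the row before left it; what a row does not reach is not made up. A row lasts 1/10 s, in which the tool goes at most 50 mm and 8.59 degrees, less where a joint would pass 70% of its speed; a pose out of reach is approached as far as the arm can. A call with a gripper value outside its range is refused whole. The fingers move at their own pace and stop on an object; "squeeze" is the grip in N (left out, the last holds). Time passes only in rows, so rows that do not move let the fingers close. It gives the time, the measured TCP pose, the force, the opening and the grip force at its end, in the units of the state.
- r.observe(): the state, without advancing time (a new reading comes with each control period).
- r.capture(name): name is "scene" or "top" or "wrist"; returns a dict with "image" (400x640x3 uint8, red, green, blue), "z_map" (400x640 float32, m along the optical axis (not along the pixel's ray), 0 where there is no reading), "fx", "fy", "cx", "cy" (pixels), "view" (4x4, takes a point from world to camera coordinates); the wrist camera has in their place "hand_eye" (4x4, takes a point from camera to tool coordinates, whose origin is the TCP and whose axes are the flange's). Camera axes: x right, y up, looking along -z (the intrinsics and any distortion apply to the point x, -y, -z); pixel columns grow to the right and rows downward; lengths in m; the calibration is good to about 2 mm. The wrist camera is an equidistant fisheye: a pixel r from the principal point sees the ray r / f radians off the axis. A picture is of the moment at which its call begins: read the wrist's pose just before it.
- r.close_job(): hands the job in; it is judged then, once.
Trained networks look in the newest picture that a camera, given by its name, has taken for a name from the list of things; names that differ only in an ending like _2 or _b are one class to them, and where a whole thing is asked for, a point or a joint stands for the part that bears it (a point fixed in the world has none). Each returns a list of dicts, best first, with "p" (0 to 1); they miss things now and then, are a little off and sometimes report something else, mostly with a low value. They report only what shows in the picture. A call takes as long as a camera call.
- r.boxes_of(camera, query): "position" ([x, y, z] in m, in world coordinates, good to about 4 mm: the middle of the surface that is visible of it).
The state is a dict: "time_s": time; "qpos": joint angles; "qd": joint speeds; "joint_torque": joint torques, N m; "eef_pos": TCP position; "ee_rot": TCP orientation; "ft_force": force on the tool from outside, world axes, zero at the start; "torque": the same for the moment, N m; "gripper_width": finger opening in m; "grasp_force": force on a finger pad.
Only numpy, scipy, OpenCV 4.12 (cv2) and the standard library are available. Lean on these libraries where they do the work, as an engineer would, in place of code of your own. Each camera call takes 0.05 s, during which the arm holds its last target. There are 200 camera calls.

## Working session

There is one attempt and no reset: what is moved stays moved. The work goes in short steps, Python scripts to look and compute and a tool call to move; the robot and the scene stay as the last step left them, time stands still between calls to the robot, and variables do not carry over. Pictures are saved under pics/ and viewed, at most 10 in all, crops included, and the job is handed in when it is done.

Besides the shell and the picture viewer there is one more tool, called after "Emit:" in YAML: its name, and indented under it one key for each argument. drive_tool: Moves the arm, as the interface text tells. Its arguments: {"type":"object","properties":{"moves":{"type":"string"},"squeeze":{"type":"number"}},"required":["moves"]}

```bash
mkdir -p pics; ls; cat > h.py <<'E'
import numpy as np, cv2
from rig import r
def cloud(c):
    z=c["z_map"]; v,u=np.mgrid[:z.shape[0],:z.shape[1]]
    P=np.stack([(u-c["cx"])/c["fx"]*z,-(v-c["cy"])/c["fy"]*z,-z,np.ones_like(z)],-1)
    W=P@np.linalg.inv(c["view"]).T
    W[z<=0]=np.nan
    return W[...,:3]
E
python3 - <<'E'
from h import *
for n in ("top","scene"):
    c=r.capture(n); cv2.imwrite(f"pics/{n}1.png",c["image"][...,::-1]); np.savez(f"{n}1.npz",**{k:v for k,v in c.items()})
    print(n,{k:c[k] for k in c if k not in("image","z_map")})
    for q in ("channel_long","lower_1","channel_short"):
        print(q,[(np.round(d["position"],3),round(d["p"],2)) for d in r.boxes_of(n,q)])
print(r.observe())
E
```

```text
pics
top {'fx': 444.720264572997, 'fy': 444.720264572997, 'cx': 315.9761168487593, 'cy': 201.6340994764247, 'view': array([[ 0.06375255, -0.99794832,  0.0058961 , -0.06810803],
       [ 0.9749739 ,  0.06354358,  0.21304486, -0.54510074],
       [-0.21298242, -0.00783361,  0.97702463, -0.92502827],
       [ 0.        ,  0.        ,  0.        ,  1.        ]])}
channel_long [(array([ 0.537, -0.051,  0.038]), 0.85)]
lower_1 [(array([ 0.454, -0.224,  0.02 ]), 0.92), (array([ 0.432, -0.284,  0.021]), 0.81)]
channel_short [(array([0.65 , 0.116, 0.033]), 0.67)]
scene {'fx': 519.4669689294324, 'fy': 519.4669689294324, 'cx': 316.8090897257262, 'cy': 205.88362629541956, 'view': array([[ 0.7878026 , -0.61566918, -0.01784724, -0.46162923],
       [ 0.38314344,  0.46716643,  0.79684166, -0.19418296],
       [-0.48225323, -0.63459198,  0.60392454, -1.12916951],
       [ 0.        ,  0.        ,  0.        ,  1.        ]])}
channel_long [(array([ 0.485, -0.04 ,  0.032]), 0.88)]
lower_1 [(array([ 0.495, -0.301,  0.027]), 0.78), (array([ 0.399, -0.206,  0.027]), 0.5)]
channel_short [(array([0.604, 0.129, 0.02 ]), 0.46)]
{'time_s': 0.4, 'qpos': array([-1.34400603e+00,  2.76009758e-01,  1.50503892e+00,  2.11747594e-05,
        1.36071613e+00, -1.21012440e-01]), 'qd': array([-1.05142098e-03, -1.72162118e-04, -2.53114388e-03,  3.53764945e-04,
       -8.85791812e-05, -2.71090885e-05]), 'joint_torque': array([-8.39147415e-04, -4.16173697e+01, -2.45743400e+01, -2.69290904e-04,
        3.31416479e-03, -9.90899565e-06]), 'eef_pos': array([ 0.19596638, -0.54053577,  0.1999099 ]), 'ee_rot': array([ 9.84917604e-01,  1.73024003e-01,  5.78960720e-06, -8.65027684e-05]), 'ft_force': array([0.13806476, 0.50493804, 0.90702645]), 'torque': array([-0.01985341,  0.03400891, -0.0246501 ]), 'grasp_force': 0.0, 'gripper_width': 0.08505020665642544}
```

View pics/top1.png

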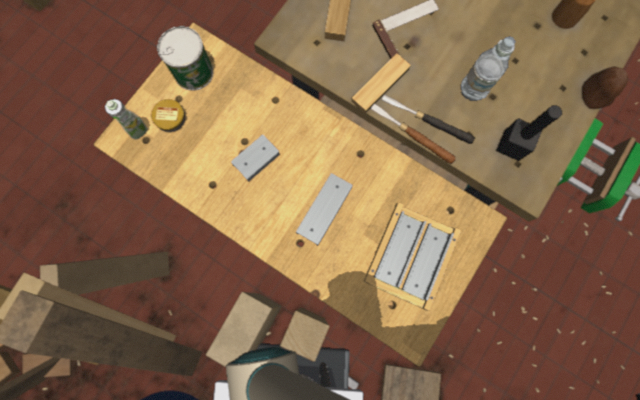

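View pics/scene1.png

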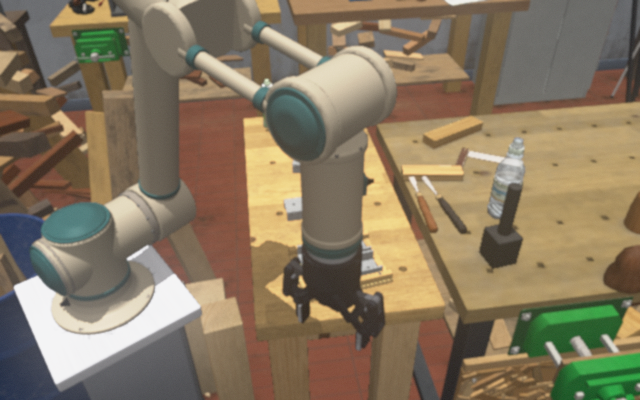

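The top view shows the long channel at about (325,208), the short one at (256,158), and the cradle with two troughs at (415,257). Next I'll fit them from depth.

```bash
python3 - <<'E'
from h import *
c=np.load("top1.npz"); W=cloud(c); z=W[...,2]
def rect(m,name):
    n,l,s,_=cv2.connectedComponentsWithStats(m.astype(np.uint8))
    for i in range(1,n):
        if s[i,4]<150: continue
        p=W[l==i]; (cx,cy),(a,b),t=cv2.minAreaRect((p[:,:2]*1000).astype(np.float32))
        u=s[i,:4]; print(name,u,s[i,4],np.round([cx,cy,a,b,t],1),"z",np.round(np.median(p[:,2])*1000,1))
roi=np.zeros(z.shape,bool); roi[130:320,220:480]=1
rect(roi&(z>.022)&(z<.045)&(np.indices(z.shape)[1]<365),"ch")
k=roi&(np.indices(z.shape)[1]>365)
rect(k&(z>.033)&(z<.06),"legs")
rect(k&(z>.012)&(z<.024),"mid")
rect(k&(z>.007),"cradle")
p=W[roi&(abs(z)<.01)]; print("bench",np.median(p[:,2]))
hist=np.histogram(z[k],bins=np.arange(-.01,.06,.004)); print(hist)
E
```

```text
ch [230 134  49  46] 1042 [654.6 118.4  59.3  99.5  46. ] z 28.8
ch [296 173  56  72] 1754 [542.1 -51.   58.3 159.8  63.3] z 28.8
legs [395 130  85  52] 1434 [ 683.9 -309.4  124.6  198.1    2.9] z 35.6
legs [374 211  30  66] 186 [ 469.2 -200.1    5.7  159.    69.1] z 40.0
legs [397 221  29  66] 197 [ 450.6 -249.3    5.7  157.5   69.3] z 40.1
legs [402 223  29  67] 200 [ 446.2 -261.7    6.1  159.9   69.3] z 40.1
legs [425 233  28  67] 208 [ 426.8 -310.9    6.2  157.5   68.9] z 40.1
mid [387 130  93  57] 223 [ 683.3 -301.3  251.8    4.1   59.7] z 17.9
mid [371 207  83 103] 3513 [ 446.7 -259.2  131.1  194.9   69. ] z 15.6
cradle [387 130  93  58] 2758 [ 682.1 -301.9  133.1  216.4    1.9] z 33.7
cradle [366 202  95 109] 6039 [ 448.3 -255.7  154.8  196.2   69.2] z 17.1
bench -0.001216032426218483
(array([ 100, 3635, 6519,  514,  171,  911, 2557,  477,  265, 1059, 1318,
        679,  505,  126,   45,  109,  222]), array([-0.01 , -0.006, -0.002,  0.002,  0.006,  0.01 ,  0.014,  0.018,
        0.022,  0.026,  0.03 ,  0.034,  0.038,  0.042,  0.046,  0.05 ,
        0.054,  0.058]))
```

Emit:
drive_tool:
  moves: "19 27 0 0 0 -0.045 1;19 27 0 0 0 -0.045 1;19 27 0 0 0 -0.045 1;19 27 0 0 0 -0.045 1;19 27 0 0 0 -0.045 1;19 27 0 0 0 -0.045 1;19 27 0 0 0 -0.045 1;19 27 0 0 0 -0.045 1;19 27 0 0 0 -0.045 1;19 27 0 0 0 -0.045 1;19 27 0 0 0 -0.045 1;19 27 0 0 0 -0.045 1;19 27 0 0 0 -0.045 1;19 27 0 0 0 -0.045 1;19 27 0 0 0 -0.045 1;19 27 0 0 0 -0.045 1;19 27 0 0 0 -0.045 1;19 27 0 0 0 -0.045 1;0 0 0 0 0 0 1"
  squeeze: 50

```text
time_s: 2.3
eef_pos: [0.5401, -0.0515, 0.1999]
ee_rot: [0.974, -0.227, 0.001, -0.001]
ft_force: [0.3, -0.4, 0.2]
gripper_width: 0.0851
grasp_force: 0.0
```

```bash
cat >> h.py <<'E'
from scipy.spatial.transform import Rotation as R
def wcloud(c,o):
    z=c["z_map"]; v,u=np.mgrid[:z.shape[0],:z.shape[1]]
    x=(u-c["cx"])/c["fx"]; y=(v-c["cy"])/c["fy"]; th=np.hypot(x,y)+1e-9
    k=np.tan(np.minimum(th,1.4))/th*z
    P=np.stack([x*k,-y*k,-z,np.ones_like(z)],-1)@c["hand_eye"].T
    W=P[...,:3]@R.from_quat(o["ee_rot"]).as_matrix().T+o["eef_pos"]
    W[(z<=0)|(th>1.2)]=np.nan
    return W
E
python3 - <<'E'
from h import *
o=r.observe(); c=r.capture("wrist"); W=wcloud(c,o); cv2.imwrite("pics/w1.png",c["image"][...,::-1])
print(o["eef_pos"],R.from_quat(o["ee_rot"]).as_matrix()[:,1],c["hand_eye"])
z=W[...,2]; m=(z>.02)&(z<.04)
n,l,s,_=cv2.connectedComponentsWithStats(m.astype(np.uint8))
for i in range(1,n):
    if s[i,4]<500: continue
    p=W[l==i]; print(s[i],cv2.minAreaRect((p[:,:2]*1000).astype(np.float32)),np.median(p[:,2]))
E
```

```text
[ 0.54007473 -0.05154101  0.1999189 ] [-0.44292122 -0.89655794 -0.00215925] [[-6.21186307e-04  9.61333038e-01  2.75387735e-01  7.07200027e-02]
 [ 9.99999782e-01  6.58999182e-04 -4.47787351e-05  5.81551843e-05]
 [-2.24527569e-04  2.75387647e-01 -9.61333238e-01 -1.73734159e-01]
 [ 0.00000000e+00  0.00000000e+00  0.00000000e+00  1.00000000e+00]]
[ 498    0  104   43 2195] ((596.4683837890625, -459.9886474609375), (213.7228546142578, 67.8918228149414), 79.80460357666016) 0.03385491553676326
[ 27  62  22  62 523] ((858.7584228515625, 269.19683837890625), (44.00286102294922, 97.88230895996094), 60.370670318603516) 0.030073077146491156
[ 438   93   21  157 2614] ((472.7448425292969, -192.4424591064453), (18.00861358642578, 195.5257110595703), 68.84555053710938) 0.0297084547407077
[ 522   95   20  141 1538] ((425.0100402832031, -319.08251953125), (23.33782196044922, 195.65188598632812), 69.73936462402344) 0.02980381234695209
[ 293  103   53  136 6838] ((541.9378662109375, -52.51209259033203), (59.22466278076172, 159.21844482421875), 63.340126037597656) 0.02984134734320598
[484 108  13 125 961] ((451.6058044433594, -248.91168212890625), (3.7700448036193848, 158.99371337890625), 68.98497772216797) 0.03059274407082238
[494 108  12 124 610] ((447.94329833984375, -258.0624084472656), (10.751222610473633, 159.59793090820312), 69.27214813232422) 0.034536641498622345
[ 132  111   55   88 3303] ((654.4093627929688, 116.86587524414062), (60.11224365234375, 101.08084869384766), 46.45939254760742) 0.029724193848332886
[  28  149   31   49 1157] ((745.9638061523438, 333.86273193359375), (75.75060272216797, 76.5263442993164), 14.406050682067871) 0.029032789528349284
```

View pics/w1.png

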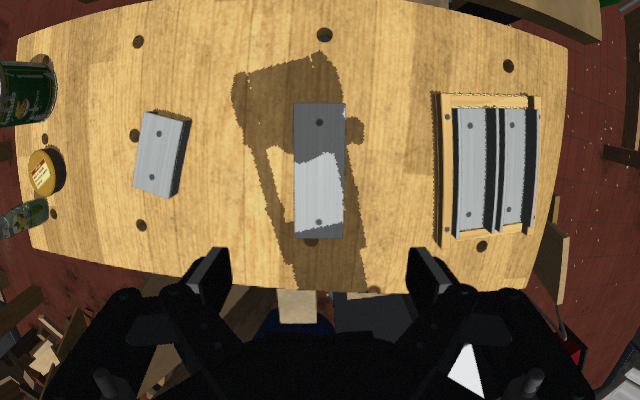

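The wrist view shows the long channel centred at (319,170), between the fingers, and the depth fit agrees with the top camera. Now I'll descend and grip.

Emit:
drive_tool:
  moves: "2 -1 -20 0 0 -0.006 1;0 0 -30 0 0 0 1;0 0 -30 0 0 0 1;0 0 -30 0 0 0 1;0 0 -30 0 0 0 1;0 0 -25 0 0 0 1;0 0 -15 0 0 0 1;0 0 -10 0 0 0 1;0 0 -5 0 0 0 1;0 0 -2 0 0 0 1;0 0 0 0 0 0 1;0 0 0 0 0 0 0.2;0 0 0 0 0 0 0.2;0 0 0 0 0 0 0.2;0 0 0 0 0 0 0.2;0 0 0 0 0 0 0.2;0 0 0 0 0 0 0.2;0 0 0 0 0 0 0.2"
  squeeze: 50

```text
time_s: 4.15
eef_pos: [0.54, -0.0556, 0.003]
ee_rot: [0.973, -0.232, -0.0, 0.0]
ft_force: [-0.2, 0.6, -0.4]
gripper_width: 0.0512
grasp_force: 0.0
```

```bash
python3 - <<'E'
from h import *
c=r.capture("wrist"); o=r.observe(); print(o); cv2.imwrite("pics/w2.png",c["image"][...,::-1])
E
```

```text
{'time_s': 4.2, 'qpos': array([-2.30730960e-01,  4.12369367e-01,  1.84937574e+00, -1.40272319e-04,
        8.79896128e-01,  1.80834624e+00]), 'qd': array([8.33593790e-04, 3.25134719e-04, 5.62541174e-04, 1.60672874e-03,
       1.56540072e-03, 3.37063685e-05]), 'joint_torque': array([ 4.09840010e-03, -4.27414262e+01, -1.76321071e+01, -3.37689198e-04,
        1.16625299e-03, -1.12468302e-05]), 'eef_pos': array([ 0.53997284, -0.05560222,  0.00301406]), 'ee_rot': array([ 9.72724492e-01, -2.31963487e-01, -2.41056072e-05,  5.41334392e-05]), 'ft_force': array([0.39051928, 0.77022488, 0.43342121]), 'torque': array([-0.01584849,  0.0355765 ,  0.05836814]), 'grasp_force': 0.0, 'gripper_width': 0.051552769779579406}
```

View pics/w2.png

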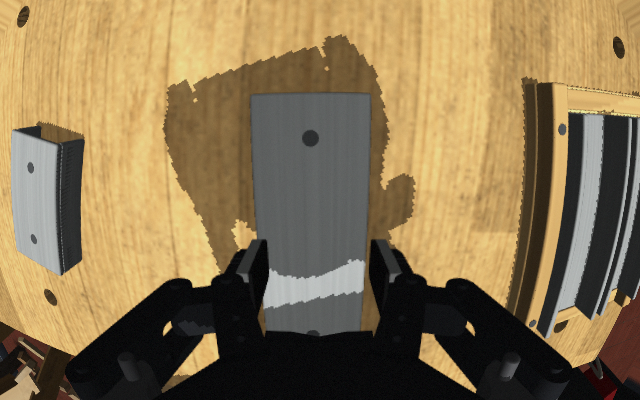

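The picture shows the channel below, at columns 255–368, with the fingertips at (268,245) and (372,245). The left fingertip hides the channel's left edge, so the fingers may be above the web, not beside it. I'll check the heights.

```bash
python3 - <<'E'
from h import *
c=r.capture("wrist"); o=r.observe(); W=wcloud(c,o); z=W[...,2]
for p in [(310,200),(310,120),(310,285),(200,300),(450,150),(420,60),(45,190),(250,260),(262,250),(380,258),(392,265),(245,300),(395,300)]:
    print(p,np.round(W[p[1],p[0]]*1000,1),round(float(c["z_map"][p[1],p[0]]),3))
m=(abs(z-np.nanmedian(W[150:220,290:340,2]))<.006)
n,l,s,_=cv2.connectedComponentsWithStats(m.astype(np.uint8)); i=l[200,310]
p=W[l==i];print(s[i],cv2.minAreaRect((p[:,:2]*1000).astype(np.float32)))
W2=cloud(t:=r.capture("top")); cv2.imwrite("pics/t2.png",t["image"][120:330,200:500,::-1].repeat(2,0).repeat(2,1))
s2=r.capture("scene"); cv2.imwrite("pics/s2.png",cv2.resize(s2["image"][60:340,180:460,::-1],None,fx=2,fy=2))
E
```

```text
(310, 200) [566.7 -64.4  29.1] 0.154
(310, 120) [601.6 -82.4  29.5] 0.143
(310, 285) [523.3 -41.9  29.4] 0.167
(200, 300) [565.9 -20.8  88.6] 0.102
(450, 150) [ 5.492e+02 -1.502e+02 -3.000e-01] 0.176
(420, 60) [ 6.060e+02 -1.553e+02 -5.000e-01] 0.161
(45, 190) [654.   92.5  30. ] 0.151
(250, 260) [563.5 -35.7  63.9] 0.125
(262, 250) [561.5 -38.2  52.6] 0.136
(380, 258) [539.1 -84.1  62.1] 0.126
(392, 265) [537.4 -87.4  68.5] 0.12
(245, 300) [565.2 -43.6 100.3] 0.088
(395, 300) [545.4 -84.  101.2] 0.087
[  249    92   123   244 26191] ((551.542236328125, -57.27558898925781), (58.77804946899414, 139.38638305664062), 63.43141555786133)
```

View pics/s2.png

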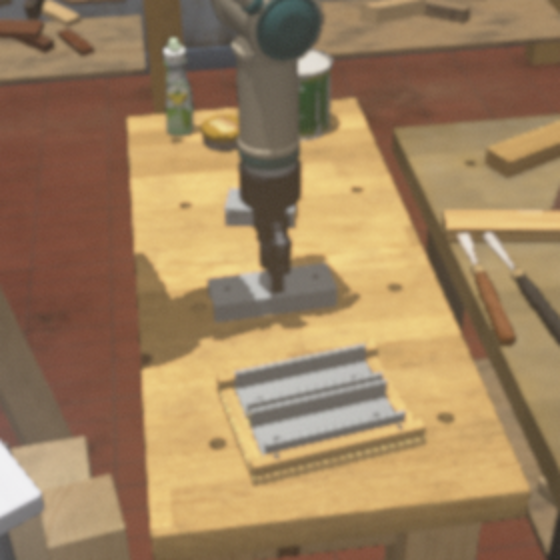

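```bash
python3 - <<'E'
from h import *
c=r.capture("wrist"); o=r.observe(); W=wcloud(c,o)
T=(W-o["eef_pos"])@R.from_quat(o["ee_rot"]).as_matrix()*1000
for u in (247,255,262,268,372,378,385):
    print(u,[(v,*np.round(T[v,u]).astype(int)) for v in range(232,300,6)])
s=r.capture("scene"); W=cloud(s); T=(W-o["eef_pos"])@R.from_quat(o["ee_rot"]).as_matrix()*1000
m=(abs(T[...,0])<16)&(abs(T[...,1])<50)&(T[...,2]>-100); print("scene", np.histogram(T[m][:,2],bins=range(-100,10,5)))
for a in range(-100,10,5):
    k=m&(T[...,2]>a)&(T[...,2]<=a+5)
    if k.sum(): print(a,k.sum(),np.round(np.median(T[k],0)), T[k][:,1].min().round(),T[k][:,1].max().round())
E
```

```text
247 [(232, np.int64(-1), np.int64(-44), np.int64(2)), (238, np.int64(-6), np.int64(-45), np.int64(3)), (244, np.int64(-9), np.int64(-45), np.int64(2)), (250, np.int64(12), np.int64(-32), np.int64(-52)), (256, np.int64(13), np.int64(-30), np.int64(-59)), (262, np.int64(12), np.int64(-29), np.int64(-62)), (268, np.int64(12), np.int64(-28), np.int64(-67)), (274, np.int64(12), np.int64(-27), np.int64(-72)), (280, np.int64(9), np.int64(-27), np.int64(-72)), (286, np.int64(8), np.int64(-27), np.int64(-74)), (292, np.int64(6), np.int64(-27), np.int64(-76)), (298, np.int64(18), np.int64(-21), np.int64(-97))]
255 [(232, np.int64(-2), np.int64(-40), np.int64(4)), (238, np.int64(-6), np.int64(-40), np.int64(3)), (244, np.int64(12), np.int64(-29), np.int64(-45)), (250, np.int64(12), np.int64(-28), np.int64(-51)), (256, np.int64(12), np.int64(-27), np.int64(-57)), (262, np.int64(12), np.int64(-26), np.int64(-62)), (268, np.int64(11), np.int64(-26), np.int64(-65)), (274, np.int64(8), np.int64(-26), np.int64(-65)), (280, np.int64(6), np.int64(-25), np.int64(-68)), (286, np.int64(4), np.int64(-26), 
[... 3432 characters left out ...]
 [-12.  46. -92.] -23.0 50.0
-90 7 [-13.  39. -88.] -33.0 47.0
-85 3 [-13. -34. -81.] -34.0 -27.0
-80 4 [-13.   1. -78.] -33.0 35.0
-75 6 [ -6. -25. -72.] -31.0 40.0
-70 13 [ -4.  38. -67.] -27.0 40.0
-65 19 [ -1.  35. -63.] -30.0 42.0
-60 22 [ -4.  36. -57.] -30.0 43.0
-55 24 [ -7.  33. -53.] -28.0 44.0
-50 18 [ -7.  33. -47.] -31.0 41.0
-45 15 [ -5.  30. -42.] -30.0 37.0
-40 10 [ -5.  31. -37.] -30.0 34.0
-35 5 [-11.  15. -31.] -18.0 27.0
-30 62 [ -9.   6. -27.] -34.0 29.0
-25 19 [ -2.  24. -24.] -17.0 28.0
-20 21 [  0.  24. -17.] 20.0 28.0
-15 21 [  2.  25. -13.] 22.0 29.0
-10 21 [-2. 26. -7.] 22.0 28.0
-5 25 [-1. 26. -1.] 23.0 48.0
0 74 [ 1. 37.  2.] 22.0 50.0
5 2 [-2. 21.  6.] 20.0 23.0
```

View pics/t2.png

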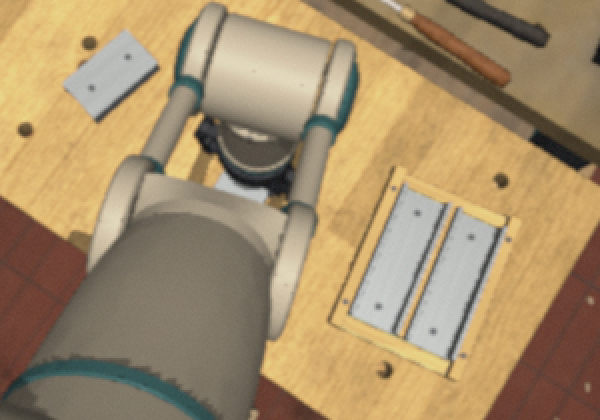

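```bash
python3 - <<'E'
from h import *
print(r.grasp_offset)
c=r.capture("wrist"); o=r.observe(); W=wcloud(c,o)
T=(W-o["eef_pos"])@R.from_quat(o["ee_rot"]).as_matrix()*1000
for sgn in (-1,1):
  for x in range(-12,14,4):
    m=(abs(T[...,0]-x)<2)&(sgn*T[...,1]>22)&(sgn*T[...,1]<45)&(T[...,2]<-30.5)
    print(sgn,x,np.round(np.sort(T[m][:,2])[-6:],1), np.round(T[m][np.argmax(T[m][:,2])]))
E
```

```text
0.0187
-1 -12 [-69.6 -60.1 -47.7 -43.7] [-10. -26. -44.]
-1 -8 [-37.4 -37.2 -37.  -36.8 -36.5 -36. ] [ -6. -26. -36.]
-1 -4 [-36.1 -36.  -34.9 -34.9 -34.2 -33.8] [ -2. -26. -34.]
-1 0 [-37.1 -35.4 -35.3 -34.4 -34.3 -34.1] [  0. -26. -34.]
-1 4 [-37.  -37.  -37.  -36.8 -35.6 -35.4] [  6. -26. -35.]
-1 8 [-36.4 -36.2 -36.1 -35.9 -35.7 -35.7] [  9. -26. -36.]
-1 12 [-37.8 -37.8 -37.6 -37.5 -37.1 -35.3] [ 10. -26. -35.]
1 -12 [-62.2 -59.  -53.9 -51.2 -47.7 -40.6] [-10.  26. -41.]
1 -8 [-39.9 -37.3 -37.2 -36.9 -36.8 -36.6] [ -9.  26. -37.]
1 -4 [-36.6 -36.4 -36.2 -36.  -35.6 -35.5] [ -4.  26. -36.]
1 0 [-36.4 -34.9 -34.9 -34.5 -34.4 -34.1] [ -1.  26. -34.]
1 4 [-37.3 -37.3 -37.2 -36.6 -36.6 -35.2] [  5.  26. -35.]
1 8 [-36.1 -36.1 -35.9 -35.6 -35.  -34.9] [  9.  26. -35.]
1 12 [-38.  -37.9 -37.9 -37.9 -37.7 -37.5] [ 11.  29. -37.]
```

The stated geometry doesn't match what I see. Both cameras, and the free closing to 51 mm, put the fingertips about 35 mm behind the reported TCP, so they closed just above the web. I'll open, lower a further 33 mm with a force check, and grip again.

Emit:
drive_tool:
  moves: "2 3 0 0 0 0 1;0 0 0 0 0 0 1;0 0 0 0 0 0 1;0 0 0 0 0 0 1;0 0 0 0 0 0 1;0 0 0 0 0 0 1;0 0 -5 0 0 0 1;0 0 -5 0 0 0 1;0 0 -5 0 0 0 1;0 0 -4 0 0 0 1;0 0 -4 0 0 0 1;0 0 -3 0 0 0 1;0 0 0 0 0 0 1"

```text
time_s: 5.8
eef_pos: [0.5416, -0.0525, -0.0235]
ee_rot: [0.973, -0.232, -0.001, 0.0]
ft_force: [0.2, -0.4, -0.1]
gripper_width: 0.0857
grasp_force: 0.0
```

Emit:
drive_tool:
  moves: "0 0 -3 0 0 0 1;0 0 -2 0 0 0 1;0 0 0 0 0 0 1;0 0 0 0 0 0 0;0 0 0 0 0 0 0;0 0 0 0 0 0 0;0 0 0 0 0 0 0;0 0 0 0 0 0 0;0 0 0 0 0 0 0;0 0 0 0 0 0 0"
  squeeze: 50

```text
time_s: 6.8
eef_pos: [0.5423, -0.0526, -0.0276]
ee_rot: [0.973, -0.232, 0.0, -0.0]
ft_force: [-0.6, 1.3, 5.9]
gripper_width: 0.0568
grasp_force: 55.3
```

Emit:
drive_tool:
  moves: "0 0 5 0 0 0 0;0 0 10 0 0 0 0;0 0 20 0 0 0 0;0 0 25 0 0 0 0;0 0 25 0 0 0 0;0 0 15 0 0 0 0;0 0 0 0 0 0 0"

```text
time_s: 7.5
eef_pos: [0.5436, -0.0531, 0.0745]
ee_rot: [0.973, -0.232, 0.002, 0.0]
ft_force: [0.3, -0.1, -2.1]
gripper_width: 0.057
grasp_force: 54.7
```

```bash
cat >> h.py <<'E'
def look(hold=True):
    c=r.capture("wrist"); o=r.observe(); W=wcloud(c,o); z=W[...,2]; out={}
    print("eef",np.round(o["eef_pos"]*1000,1),"yaw",np.round(R.from_quat(o["ee_rot"]).as_euler("zyx",degrees=True),2),"F",np.round(o["ft_force"],1),o["gripper_width"],o["grasp_force"])
    return c,o,W
E
python3 - <<'E'
from h import *
c,o,W=look(); cv2.imwrite("pics/w3.png",c["image"][...,::-1])
z=W[...,2]
zt=np.nanmedian(z[140:190,295:330]); m=abs(z-zt)<.006
n,l,s,_=cv2.connectedComponentsWithStats(m.astype(np.uint8)); i=l[170,312]
p=W[l==i];print(zt,s[i],cv2.minAreaRect((p[:,:2]*1000).astype(np.float32)))
A=np.c_[p[:,:2],np.ones(len(p))]; print("plane",np.linalg.lstsq(A,p[:,2],rcond=None)[0])
E
```

```text
eef [542.5 -52.8  72.9] yaw [2.6830e+01 1.1000e-01 1.7996e+02] F [-0.5  0.7 -2. ] 0.05701358912464197 54.72351551055908
0.1304712285169411 [  219    88   200   251 34863] ((562.7579956054688, -63.39518356323242), (84.42635345458984, 114.42478942871094), 62.68415069580078)
plane [ 1.10999945e-04 -2.30478213e-05  1.30344799e-01]
```

View pics/w3.png

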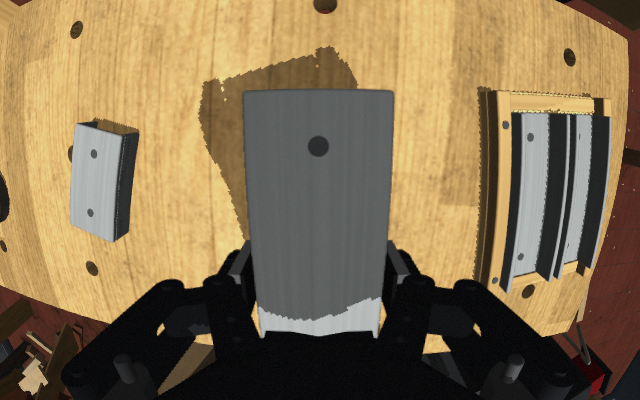

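The channel is held level and centred, with its web spanning columns 245–392 and the cradle clear at right (550,195). Next I'll carry it over the cradle.

Emit:
drive_tool:
  moves: "-5 -10 0 0 0 0.01 0;-9 -20 0 0 0 0.01 0;-10 -21 0 0 0 0.01 0;-10 -21 0 0 0 0.01 0;-10 -21 0 0 0 0.01 0;-10 -21 0 0 0 0.01 0;-10 -21 0 0 0 0.01 0;-10 -21 0 0 0 0.01 0;-10 -21 0 0 0 0.01 0;-6 -16 0 0 0 0.01 0;-4 -10 0 0 0 0 0;0 0 -20 0 0 0 0;0 0 -15 0 0 0 0;0 0 0 0 0 0 0;0 0 0 0 0 0 0"

```text
time_s: 9.05
eef_pos: [0.4476, -0.2551, 0.0365]
ee_rot: [0.983, -0.183, -0.001, -0.0]
ft_force: [-0.1, -1.1, -1.8]
gripper_width: 0.057
grasp_force: 54.5
```

```bash
python3 - <<'E'
from h import *
c,o,W=look(); cv2.imwrite("pics/w4.png",c["image"][...,::-1]); np.save("W4.npy",W)
# channel frame coordinates about the expected target, axis -20.9 deg
a=np.deg2rad(-20.9); X=np.array([np.cos(a),np.sin(a)]); Y=np.array([-X[1],X[0]]); D=W[...,:2]*1000-[448.5,-255.5]
u=D@X; v=D@Y; z=W[...,2]*1000
for v0 in range(-76,80,4):
    m=(abs(v-v0)<2)&(u>40)&(u<110)
    row=[]
    for lo,hi in ((13.5,20),(26,36),(36,48),(60,110)):
        k=m&(z>lo)&(z<hi); row.append((int(k.sum()),round(float(np.percentile(u[k],99)),1) if k.sum()>5 else None))
    print(v0,row)
k=(z>60)&(z<110)&(u>-10)&(u<110)&(abs(v)<60)
p=np.c_[u[k],v[k]].astype(np.float32)
for uu in (30,45,60,70): 
    q=p[abs(p[:,0]-uu)<3]; print("held",uu,np.percentile(q[:,1],[1,99]) if len(q) else None)
E
```

```text
eef [ 448.2 -255.5   37.1] yaw [  21.08   -0.   -180.  ] F [ 0.1  0.6 -1.9] 0.05708823497877352 54.46496844291687
-76 [(0, None), (534, 98.1), (0, None), (0, None)]
-72 [(0, None), (579, 98.4), (0, None), (0, None)]
-68 [(0, None), (396, 99.1), (0, None), (0, None)]
-64 [(139, 97.8), (96, 98.1), (153, 80.4), (0, None)]
-60 [(287, 96.8), (344, 80.7), (621, 80.4), (0, None)]
-56 [(517, 96.4), (0, None), (0, None), (0, None)]
-52 [(516, 96.3), (0, None), (0, None), (0, None)]
-48 [(348, 96.7), (0, None), (0, None), (0, None)]
-44 [(108, 96.6), (0, None), (0, None), (0, None)]
-40 [(111, 96.9), (0, None), (0, None), (0, None)]
-36 [(109, 96.8), (0, None), (0, None), (0, None)]
-32 [(111, 96.6), (0, None), (0, None), (0, None)]
-28 [(112, 97.0), (0, None), (0, None), (753, 79.1)]
-24 [(111, 96.9), (0, None), (0, None), (1035, 79.2)]
-20 [(123, 96.9), (0, None), (0, None), (1062, 79.3)]
-16 [(110, 97.7), (0, None), (0, None), (1070, 79.2)]
-12 [(126, 96.8), (0, None), (0, None), (1088, 79.1)]
-8 [(102, 96.8), (0, None), (0, None), (1065, 79.1)]
-4 [(119, 96.7), (0, None), (0, None), (1129,
[... 477 characters left out ...]

36 [(114, 97.8), (0, None), (0, None), (0, None)]
40 [(107, 97.2), (0, None), (0, None), (0, None)]
44 [(115, 97.8), (0, None), (0, None), (0, None)]
48 [(373, 97.2), (0, None), (0, None), (0, None)]
52 [(513, 96.8), (0, None), (0, None), (0, None)]
56 [(292, 97.1), (331, 80.8), (599, 80.6), (0, None)]
60 [(145, 98.2), (98, 98.7), (180, 80.2), (0, None)]
64 [(0, None), (405, 98.7), (0, None), (0, None)]
68 [(0, None), (589, 98.6), (0, None), (0, None)]
72 [(0, None), (537, 98.4), (0, None), (0, None)]
76 [(0, None), (58, 98.3), (0, None), (0, None)]
held 30 [-28.5322348   27.84718216]
held 45 [-28.47218895  27.67392159]
held 60 [-28.35232677  27.92507191]
held 70 [-28.40956699  27.79245541]
```

View pics/w4.png

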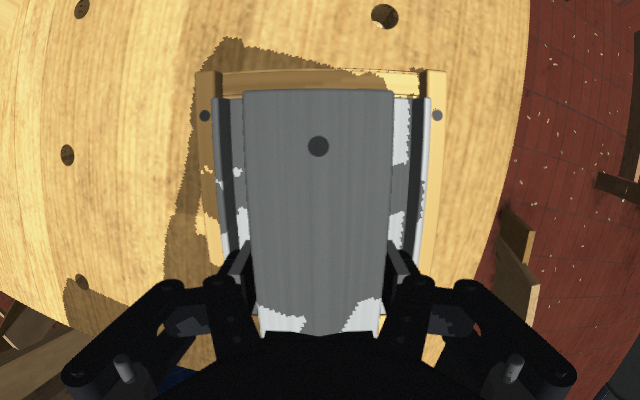

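The held channel is centred over the two troughs, with a visible strip of trough each side at (232,170) and (400,140). Its end is about 1.3 mm short along the length and it sits about 1 mm off sideways. I'll correct both and lower.

Emit:
drive_tool:
  moves: "1 -1 0 0 0 0 0;0 0 -8 0 0 0 0;0 0 -8 0 0 0 0;0 0 -8 0 0 0 0;0 0 -7 0 0 0 0;0 0 -5 0 0 0 0;0 0 -4 0 0 0 0;0 0 -2 0 0 0 0;0 0 -1 0 0 0 0;0 0 0 0 0 0 0;0 0 0 0 0 0 0"

```text
time_s: 10.2
eef_pos: [0.4492, -0.2568, -0.0058]
ee_rot: [0.983, -0.183, 0.0, 0.0]
ft_force: [0.1, -0.1, -2.7]
gripper_width: 0.0566
grasp_force: 54.6
```

Emit:
drive_tool:
  moves: "0 0 -1 0 0 0 0;0 0 -1 0 0 0 0;0 0 -1 0 0 0 0;0 0 0 0 0 0 0;0 0 -1 0 0 0 0;0 0 0 0 0 0 0;0 0 0 0 0 0 0"

```text
time_s: 10.9
eef_pos: [0.449, -0.2566, -0.01]
ee_rot: [0.983, -0.183, -0.0, 0.0]
ft_force: [-0.7, -0.3, -2.9]
gripper_width: 0.0571
grasp_force: 54.6
```

Emit:
drive_tool:
  moves: "0 0 -0.5 0 0 0 0;0 0 -0.5 0 0 0 0;0 0 0 0 0 0 0;0 0 0 0 0 0 0"

```text
time_s: 11.3
eef_pos: [0.4491, -0.2567, -0.0106]
ee_rot: [0.983, -0.183, 0.0, 0.0]
ft_force: [-2.0, -0.2, 3.7]
gripper_width: 0.057
grasp_force: 55.3
```

Emit:
drive_tool:
  moves: "0 0 0 0 0 0 0.45;0 0 0 0 0 0 0.6;0 0 0 0 0 0 0.65;0 0 0 0 0 0 0.65;0 0 0 0 0 0 0.65;0 0 0 0 0 0 0.65"

```text
time_s: 11.9
eef_pos: [0.449, -0.2566, -0.011]
ee_rot: [0.983, -0.183, -0.0, 0.0]
ft_force: [0.3, -0.2, -0.5]
gripper_width: 0.0705
grasp_force: 0.0
```

```bash
cat > chk.py <<'E'
from h import *
c,o,W=look()
a=np.deg2rad(-20.9); X=np.array([np.cos(a),np.sin(a)]); Y=np.array([-X[1],X[0]]); D=W[...,:2]*1000-[448.5,-255.5]
u=D@X; v=D@Y; z=W[...,2]*1000
k=(z>42)&(z<52)&(u>20)&(u<100)&(abs(v)<45); print("web",np.median(z[k]),"u end",np.percentile(u[k],99),"v",np.percentile(v[k],[1,99]))
for s in (-1,1):
    k=(z>36)&(z<48)&(u>20)&(u<100)&(s*v>52)&(s*v<66); print("leg",s,np.median(z[k]),np.percentile(u[k],98),np.percentile(v[k],[2,98]))
E
python3 chk.py
```

```text
eef [ 449.  -256.6  -11. ] yaw [ 2.109e+01 -1.000e-02  1.800e+02] F [-0.2  0.  -0.4] 0.07033921862367423 0.0
web 46.81269058785053 u end 80.29037485932295 v [-29.06858762  27.09619335]
leg -1 41.2502782557094 79.02026387751039 [-63.25665889 -58.2285725 ]
leg 1 41.20964095533509 79.0896972305476 [54.80730065 59.85410038]
```

The channel is seated: web top at 47 mm, ends within about 1 mm, centred. I'll retreat straight up.

Emit:
drive_tool:
  moves: "0 0 3 0 0 0 0.65;0 0 5 0 0 0 0.65;0 0 8 0 0 0 0.65;0 0 12 0 0 0 0.65;0 0 20 0 0 0 0.65;0 0 30 0 0 0 0.65;0 0 30 0 0 0 0.65;0 0 30 0 0 0 0.65;0 0 20 0 0 0 0.65;0 0 0 0 0 0 0.65;0 0 0 0 0 0 0.65"

```text
time_s: 13.05
eef_pos: [0.4489, -0.2565, 0.1476]
ee_rot: [0.983, -0.183, 0.001, 0.0]
ft_force: [-0.6, 0.6, -0.5]
gripper_width: 0.0704
grasp_force: 0.0
```

```bash
python3 chk.py; python3 - <<'E'
from h import *
c,o,W=look(); cv2.imwrite("pics/w5.png",c["image"][...,::-1])
E
```

```text
eef [ 448.4 -256.2  146.6] yaw [ 2.1090e+01 -5.0000e-02 -1.7997e+02] F [-0.7  1.  -0.2] 0.07065810765712263 0.0
web 45.77389761569165 u end 79.09602159136774 v [-28.93652912  27.47626286]
leg -1 40.40514052261362 78.39091366106902 [-63.37948467 -58.21039018]
leg 1 40.458610494183304 78.0214273437323 [55.14050605 60.24720541]
eef [ 448.1 -255.9  146.1] yaw [ 2.1100e+01 -1.0000e-01 -1.7993e+02] F [-0.1 -0.6  0.5] 0.07011438593136009 0.0
```

View pics/w5.png

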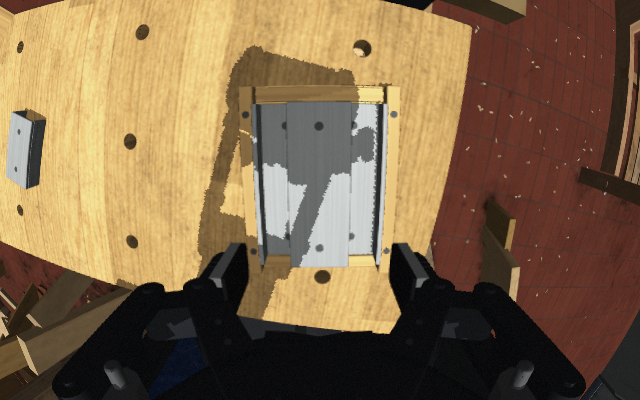

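The picture shows the long channel (columns 287–352) nested midway over both troughs with its ends in line. The short channel at (25,150) is undisturbed, so I'm handing in.

```bash
python3 -c "from rig import r; print(r.close_job())"
```

```text
the job is handed in; nothing more can be done
None
```

The long channel is nested midway over the two lower ones with its ends within about 1 mm of theirs, the short channel was left alone, and the job was handed in at about 13 s; the first grip closed just above the web because the fingertips sat about 35 mm behind the reported TCP, so I lowered the gripper further and gripped again.

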